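Shift the bottle roller into third

ROBOT

A 6-joint arm with a two-finger parallel gripper is mounted at the origin on the work surface. World frame = base frame: x ahead of the robot, y to its left, z up, the work surface at z = 0. Lengths are in m, angles in rad, forces in N, time in s.
With the tool pointing down it reaches from about 0.225 to 0.875 m from the base axis. Payload 3.4 kg.
Tool frame: the origin (TCP) lies between the finger pads; the fingertips stand 17 mm ahead of it and the grasp point (between the pads) lies 2 mm behind it; y points along the fingers, z is the direction in which the jaws open and shut, and the axes are right-handed (so a half turn about y gives the same grasp; the last joint's range is limited). The gripper opens to 85 mm and grips with 20 to 120 N. Pads are 22 mm wide; open, the fingers measure 114 mm over their backs; the gripper's body (76 mm by 85 mm) begins 54 mm behind the grasp point. The pads swing forward as they close: fully open they stand 13 mm farther back than shut.
Start: joints at [1.102, 0.276, 1.505, -0, 1.361, -0.121], TCP at [0.196, 0.541, 0.248] pointing down, gripper open.
Joint ranges: [-2.89, 2.89], [-0.75, 2.08], [0.22, 2.7], [-1.18, 4.32], [0.11, 2.71], [-2.7, 2.7]. Speed limits (rad/s): [2.57, 2.57, 3.14, 3.14, 3.14, 3.14].

INTERFACE

Orientations are given as a unit quaternion [w, x, y, z].
In Python, from rig import manip, get_image, camera_model, sign_off, spot_in, silhouettes, spot_point gives the robot as it stands.
- The arm moves only by the tool jog_arm, never from a script. Its argument "targets" is a list of rows, each a list of 3 entries, a list of its own where there are three numbers: the finger opening in m, from 0 to 0.0854, then the shift along the world's x, y, z in m, then the turn about the world's z in rad. In form: [[claw, [x, y, z], spin], ...]. A call has 1 to 10 rows; each row shifts and turns the commanded pose from where the row before left it; what a row does not reach is not made up. A row lasts 1/8 s, in which the tool goes at most 62.5 mm and 10.7 degrees, less where a joint would pass 70% of its speed; a pose out of reach is approached as far as the arm can. A call with a gripper value outside its range is refused whole. The fingers move at their own pace and stop on an object; "force" is the grip in N (left out, the last holds). Time passes only in rows, so rows that do not move let the fingers close. It gives the time, the measured TCP pose, the force and the opening at its end, in the units of the state.
- manip.get_state(): the state, without advancing time (a new reading comes with each control period).
- get_image(name): name is "scene" or "top" or "wrist"; returns (picture, depth): 384x512x3 uint8, red, green, blue; 384x512 float32, m along the optical axis (not along the pixel's ray), 0 where there is no reading.
- camera_model(name): a dict with "mtx" (3x3 intrinsics, pixels), "world_from_camera" (4x4, takes a point from camera to world coordinates). Camera axes: x right, y up, looking along -z (the intrinsics and any distortion apply to the point x, -y, -z); pixel columns grow to the right and rows downward; lengths in m; the calibration is good to about 2 mm. A picture is of the moment at which its call begins: read the wrist's pose just before it. camera_model takes no time and is no camera call; for the wrist camera it gives the pose at the moment of the call.
- sign_off(): hands the job in, once; it reports no verdict.
Trained networks look in the newest picture that a camera, given by its name, has taken for a name from the list of things; names that differ only in an ending like _2 or _b are one class to them, and where a whole thing is asked for, a point or a joint stands for the part that bears it (a point fixed in the world has none). Each returns a list of dicts, best first, with "score" (0 to 1); they miss things now and then, are a little off and sometimes report something else, mostly with a low value. They report only what shows in the picture. A call takes as long as a camera call.
- spot_in(name, camera): "position" ([column, row] in pixels, amid what is visible of it).
- silhouettes(name, camera): "mask" (384x512 bool, what is visible of it) and "position" ([column, row] in pixels, amid what is visible of it).
- spot_point(name, camera): "position" ([column, row] in pixels: a listed point, or the origin of a listed thing).
The state is a dict: "clock": time; "qpos": joint angles; "qd": joint speeds; "effort": joint torques, N m; "position": TCP position; "ee_rot": TCP orientation; "contact_force": force on the tool from outside, world axes, zero at the start; "moment": the same for the moment, N m; "width": finger opening in m.
Only numpy, scipy, OpenCV 4.12 (cv2) and the standard library are available. Lean on these libraries where they do the work, as an engineer would, in place of code of your own. Each camera call takes 0.05 s, during which the arm holds its last target.

TASK

Put the bottle roller into third gear: with a fingertip, push its red-knobbed lever along the H-shaped gate, through the crosswise slot to the right-hand side (as the robot faces it) and then forward, away from the robot, fully home into the slot with the green dot. Push it lightly without gripping it, do not let it go into the red-dot slot on the way, and leave the loose bottles and jar standing where they are. Finish clear of everything, with the lever still in third.

Things in the scene. Friction and masses are not known exactly. Their poses are not given: they have to be found in the camera images.
- machine: Bottle roller, fixed; place and yaw (within 0.35 rad) vary. Origin: bench level under the centre of its gearbox, a white box 170 x 170 mm, top (aluminium gate plate) 120 mm above the bench. Its x = forward (away from the robot), y = left, z up. A roller bed with a brown jar on it, under 145 mm high, extends to the right: y -90 to -420 mm, x -75 to +135 mm.
- gate_center (a point): Middle of the H, on the plate (120 mm above the bench); machine's axes. Two fore-and-aft slots run 22 mm left and right of it, joined by one crosswise slot 18 mm wide through it. Dots on the plate mark the slot ends: far left (first) and near left (second) white, far right (third) GREEN, near right (fourth) RED.
- third_slot (a point): Where the lever's stalk passes the plate when it is fully home in the third (green-dot) slot: 28 mm forward and 22 mm right of gate_center. Same axes as the machine.
- knob (a point): Centre of the red ball knob, 34 mm diameter, atop a steel stalk 10 mm in diameter. The lever tilts both ways about a pivot 20 mm above the bench under gate_center; knob centre 180 mm from the pivot (200 mm above the bench upright; at slot ends about 50 mm forward/back and 40 mm left/right of centre, 10 mm lower). About 2 N moves it; it stays where left: no springs or detents.
- lever_fore (a joint): Fore-and-aft tilt of the lever, rad: 0 in the crosswise slot, positive forward (machine +x), stops at -0.28 and +0.28. It can cross only while this is within about 0.04 of 0 (the tongues' corners are rounded 6 mm). Starts anywhere along the left-hand slot.
- lever_side (a joint): Sideways tilt of the lever, rad: negative left (machine +y), positive right (machine -y), stops at -0.23 (left-hand slot) and +0.23 (right-hand slot). Starts in the left-hand slot.
- brown_bottle: Loose brown reagent bottle, 68 mm diameter, 150 mm tall, origin at the centre of its underside. Bystander, left of the gearbox.
- white_bottle: Loose white bottle with a yellow label, 60 mm diameter, 125 mm tall, origin at the centre of its underside. Bystander, left of the gearbox.
- small_jar: Loose small brown jar with a blue cap, 50 mm diameter, 75 mm tall, origin at the centre of its underside. Bystander, beyond the gearbox.

How it is judged:
On the way:
1. the lever has come across to the right-hand side through the crosswise slot (value of joint lever_side above 0.13 rad and value of joint lever_fore between -0.12 and 0.1 rad), for 0.03 s.
At the end, for the whole second after the job is handed in: lever fully home in the third slot (lever_fore above 0.23 rad, that is within 9 mm of the stop at the knob, and lever_side above 0.14), at rest; each bottle upright and within 20 mm of where it stood (value of joint lever_fore above 0.23 rad and value of joint lever_side above 0.14 rad and velocity of joint lever_fore between -0.05 and 0.05 rad/s and velocity of joint lever_side between -0.05 and 0.05 rad/s and not (distance of any of brown_bottle, white_bottle, small_jar from where it was at the start of the episode above 0.02 m or angle between any of brown_bottle, white_bottle, small_jar's own z axis and vertical above 0.35 rad)); the robot touches nothing.
It fails at once if the lever goes into the fourth (red-dot) slot (value of joint lever_side above 0.1 rad and value of joint lever_fore below -0.14 rad).
It fails at once if the lever is gripped or forced: more than 30 N between the fingers and the lever (contact force between the fingers and lever_side above 30 N).
It fails at once if a bottle or the jar is shifted more than 20 mm, tipped or lifted (distance of any of brown_bottle, white_bottle, small_jar from where it was at the start of the episode above 0.02 m or angle between any of brown_bottle, white_bottle, small_jar's own z axis and vertical above 0.35 rad).
It also fails if it takes over 51 s, if anything falls off the work surface, if the arm or the gripper's body presses on something with over 40 N, if the wrist force passes 120 N, or if a joint passes its speed limit or range.

## Working session

There is one attempt and no reset: what is moved stays moved. The work goes in short steps, Python scripts to look and compute and a tool call to move; the robot and the scene stay as the last step left them, time stands still between calls to the robot, and variables do not carry over. Pictures are saved under pics/ and viewed, and the job is handed in when it is done.

Besides the shell and the picture viewer there is one more tool, called after "Call:" as name(argument=value, ...) on one line, values as JSON. jog_arm: Moves the arm, as the interface text tells. Its arguments: {"type":"object","properties":{"targets":{"type":"array","items":{"type":"array"}},"force":{"type":"number"}},"required":["targets"]}

```bash
mkdir -p pics
cat > h.py <<'E'
import numpy as np,cv2
from rig import *
def ray(cam,px,M=None):
    M=M or camera_model(cam);K=np.array(M["mtx"]);T=np.array(M["world_from_camera"])
    d=np.linalg.inv(K)@[px[0],px[1],1];d=np.array([d[0],-d[1],-d[2]])
    return T[:3,3],T[:3,:3]@d   # d scaled to unit depth
def at_z(cam,px,z):
    o,d=ray(cam,px);return o+d*(z-o[2])/d[2]
def at_d(cam,px,dep):
    o,d=ray(cam,px);return o+d*dep
def proj(cam,p):
    M=camera_model(cam);K=np.array(M["mtx"]);T=np.linalg.inv(np.array(M["world_from_camera"]))
    c=T[:3,:3]@np.array(p)+T[:3,3];u=K@[c[0],-c[1],-c[2]];return u[:2]/u[2]
E
python3 - <<'E'
from h import *
print(manip.get_state())
for c in("scene","top"):
    im,d=get_image(c);cv2.imwrite(f"pics/{c}0.png",im[:,:,::-1]);np.save(c+"d.npy",d)
    m=camera_model(c);print(m)
    for n in("machine","gate_center","third_slot","knob"):
        for r in spot_point(n,c)[:2]:
            print(c,n,r)
E
```

```text
{'clock': 0.0, 'qpos': array([ 1.10198705e+00,  2.76609238e-01,  1.50616054e+00, -1.30504308e-05,
        1.36069552e+00, -1.20991204e-01]), 'qd': array([-0.00061316, -0.00102345, -0.00060071, -0.00066015, -0.00011509,
        0.00076293]), 'effort': array([-2.33057901e-03, -4.16775978e+01, -2.45803016e+01, -8.34677053e-05,
        1.08040767e-02,  6.09399677e-06]), 'position': array([0.19576023, 0.54010949, 0.24742064]), 'ee_rot': array([-0.69580576,  0.69707538, -0.12254043,  0.12216421]), 'contact_force': array([-0.27428249,  0.07409055, -0.85311258]), 'moment': array([-0.00098126,  0.00750045, -0.00212038]), 'width': 0.0849626400125706}
{'mtx': array([[448.80744768,   0.        , 253.05886544],
       [  0.        , 448.80744768, 197.25775627],
       [  0.        ,   0.        ,   1.        ]]), 'world_from_camera': array([[ 0.31741981, -0.77486343,  0.54665467,  1.04589136],
       [ 0.94828189,  0.25786456, -0.18511438, -0.04289113],
       [ 0.0024755 ,  0.57714169,  0.81664028,  0.90313516],
       [ 0.        ,  0.        ,  0.        ,  1.        ]])}
scene machine {'posit
[... 230 characters left out ...]
   , 390.25118275, 192.72747711],
       [  0.        ,   0.        ,   1.        ]]), 'world_from_camera': array([[ 0.00842834,  0.98661828, -0.16282913,  0.44743541],
       [-0.9998651 ,  0.01061067,  0.01253755,  0.12050025],
       [ 0.0140975 ,  0.16270149,  0.98657462,  0.83145762],
       [ 0.        ,  0.        ,  0.        ,  1.        ]])}
top machine {'position': [327.0, 228.4], 'score': 0.83}
top gate_center {'position': [337.1, 222.5], 'score': 0.91}
top gate_center {'position': [292.2, 151.3], 'score': 0.74}
top third_slot {'position': [349.9, 206.7], 'score': 0.91}
top third_slot {'position': [326.1, 227.6], 'score': 0.17}
top knob {'position': [326.0, 216.2], 'score': 0.81}
```

View pics/scene0.png

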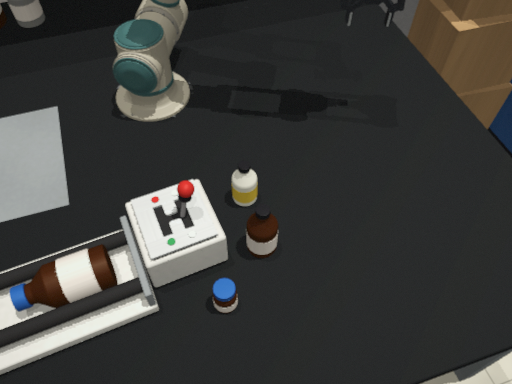

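View pics/top0.png

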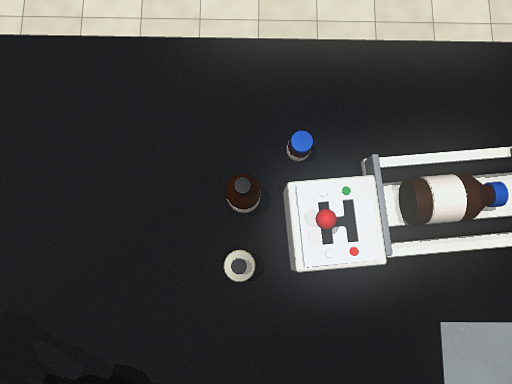

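Run:
```python
from h import *
S=cv2.imread("pics/top0.png")[150:290,240:420];cv2.imwrite("pics/top0z.png",cv2.resize(S,None,fx=4,fy=4,interpolation=cv2.INTER_CUBIC))
S=cv2.imread("pics/scene0.png")[140:300,90:270];cv2.imwrite("pics/sc0z.png",cv2.resize(S,None,fx=3.6,fy=3.6,interpolation=cv2.INTER_CUBIC))
print("gc top",at_z("top",[337.1,222.5],.12),"3rd",at_z("top",[349.9,206.7],.12),"scene gc",at_z("scene",[172.7,217.9],.12))
print("machine",at_z("top",[327,228.4],0),at_z("scene",[177.4,244.9],0))
o1,d1=ray("top",[326,216.2]);o2,d2=ray("scene",[182.3,188.3])
A=np.c_[d1,-d2];s=np.linalg.lstsq(A,o2-o1,rcond=None)[0];print("knob",o1+d1*s[0],o2+d2*s[1])
```

```text
gc top [ 0.51122166 -0.03681223  0.12      ] 3rd [ 0.54060983 -0.06121575  0.12      ] scene gc [ 0.51875967 -0.03967494  0.12      ]
machine [ 0.50917211 -0.04141976  0.        ] [ 0.51335014 -0.04506872  0.        ]
knob [ 0.51412826 -0.00122982  0.20014376] [ 0.51240057 -0.00737366  0.2011459 ]
```

View pics/top0z.png

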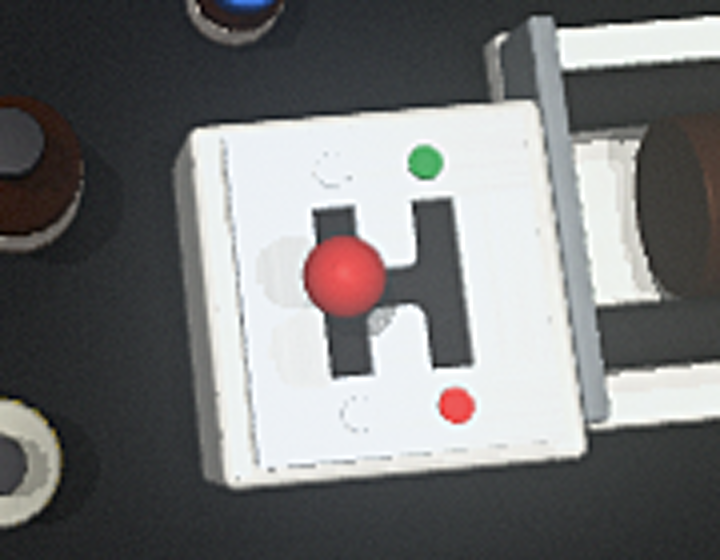

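View pics/sc0z.png

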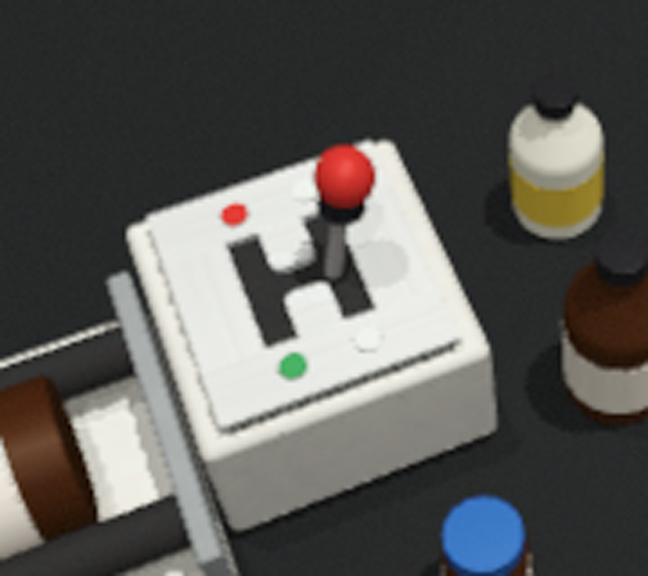

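Run:
```python
from h import *
f=lambda x,y:at_z("top",[240+(x-1.5)/4,150+(y-1.5)/4],.12)
l=[f(333.5,208),f(352.5,377)];r=[f(434.5,200),f(453.5,367)]
c=(sum(l)+sum(r))/4;ax=(l[0]-l[1])+(r[0]-r[1]);lat=(l[0]+l[1]-r[0]-r[1])/2
print("c",c,"yaw",np.arctan2(ax[1],ax[0]),"lat",np.linalg.norm(lat),np.arctan2(-lat[0],lat[1]),"len",np.linalg.norm(ax)/2)
g,rd=f(426,162),f(457,405);print("dots",g,rd,np.arctan2(*(g-rd)[1::-1]))
# scene
for cam in("top","scene"):
    im=cv2.imread(f"pics/{cam}0.png").astype(int)
    m=(im[...,2]>110)&(im[...,1]<60)&(im[...,0]<60)
    n,lab,st,ce=cv2.connectedComponentsWithStats(m.astype(np.uint8));
    i=1+np.argmax(st[1:,4]);print(cam,ce[i],st[i]); 
    d=np.load(cam+"d.npy");print(np.median(d[lab==i]),d[lab==i].min()); 
    if cam=="top":k1=ce[i]
    else:k2=ce[i]
o1,d1=ray("top",k1);o2,d2=ray("scene",k2)
s=np.linalg.lstsq(np.c_[d1,-d2],o2-o1,rcond=None)[0];k=(o1+d1*s[0]+o2+d2*s[1])/2;print("knob",o1+d1*s[0],o2+d2*s[1])
y=np.arctan2(ax[1],ax[0]);ex=np.array([np.cos(y),np.sin(y)]);ey=np.array([-ex[1],ex[0]])
print("knob in machine",(k[:2]-c[:2])@ex,(k[:2]-c[:2])@ey)
for n in("brown_bottle","white_bottle","small_jar"):
    get_image("top")
    r=spot_point(n,"top")[0];p=at_z("top",r["position"],0);print(n,r["score"],p,(p[:2]-c[:2])@ex,(p[:2]-c[:2])@ey)
for cc,tag in(((237,213),'red'),((291,367),'green'),):
    print(tag,at_z("scene",[90+(cc[0]-1.3)/3.6,140+(cc[1]-1.3)/3.6],.12))
```

```text
c [ 0.5131788  -0.03849789  0.12      ] yaw 0.08744170145214003 lat 0.04670601395201029 0.09798997301799914 len 0.07723898956299961
dots [ 0.57154532 -0.05513696  0.12      ] [ 0.46009882 -0.06596081  0.12      ] 0.09681777771284021
top [316.  218.5] [316 216   1   6   6]
0.63438296 0.63400847
scene [185.16374269 188.71345029] [178 180  16  17 171]
0.8644646 0.0
knob [0.5113404  0.01325521 0.18881649] [ 0.5074019  -0.00174315  0.19092779]
knob in machine 7.160634023775163e-05 0.044417371956944646
brown_bottle 0.89 [0.57331534 0.13536104 0.        ] 0.0750899341281517 0.16794294441695837
white_bottle 0.64 [0.43001077 0.14998186 0.        ] -0.06639028185142962 0.19502273974436898
small_jar 0.88 [0.68094616 0.02604477 0.        ] 0.17276292538346183 0.0496448997278429
red [ 0.45985545 -0.06388993  0.12      ]
green [ 0.57235599 -0.05619562  0.12      ]
```

Run:
```python
from h import *
im=cv2.imread("pics/top0.png").astype(int)
m=(im[...,2]>110)&(im[...,1]<95)&(im[...,0]<95)&(im[...,2]>im[...,1]*1.8)
n,lab,st,ce=cv2.connectedComponentsWithStats(m.astype(np.uint8));i=1+np.argmax(st[1:,4]);print(ce[i],st[i])
k1=ce[i]
o1,d1=ray("top",k1);o2,d2=ray("scene",[185.5,188.9])
s=np.linalg.lstsq(np.c_[d1,-d2],o2-o1,rcond=None)[0];print("knob",o1+d1*s[0],o2+d2*s[1])
c=np.array([.5137,-.039]);y=.094;ex=np.array([np.cos(y),np.sin(y)]);ey=np.array([-ex[1],ex[0]])
for k in(at_z("top",k1,.195),at_z("scene",[185.5,188.9],.195)):
    print(k,(k[:2]-c)@ex,(k[:2]-c)@ey)
# depth map top points
d=np.load("topd.npy")
vv,uu=np.mgrid[195:240,300:350]
P=np.array([at_d("top",[u,v],d[v,u]) for u,v in zip(uu.ravel(),vv.ravel()) if d[v,u]>0])
K=P[P[:,2]>.17];print(len(K),K.mean(0),K[:,2].max(),K.min(0),K.max(0))
from scipy.optimize import least_squares
r=least_squares(lambda q:np.linalg.norm(K-q,axis=1)-.017,K.mean(0)-[0,0,.01],loss="soft_l1",f_scale=.002);print(r.x,(r.x[:2]-c)@ex,(r.x[:2]-c)@ey)
B=[(v,u) for v in range(195,260,4) for u in range(305,370,4)]
print(np.median([at_d("top",[u,v],d[v,u])[2] for v,u in B if d[v,u]>0]))
```

```text
[325.53114754 218.60327869] [316 209  20  20 305]
knob [ 0.51075694 -0.001461    0.19452088] [ 0.51076533 -0.00143233  0.19451623]
[ 0.51070931 -0.00136926  0.195     ] 0.0005545987029293552 0.037745320211608493
[ 0.51113066 -0.00146063  0.195     ] 0.0009655113757204819 0.037614803677385476
339 [0.50970676 0.00063659 0.20803907] 0.21599054193688383 [ 0.49474654 -0.01772948  0.19376033] [0.52598024 0.01520449 0.21599054]
[ 0.51089829 -0.00141957  0.19674611] 0.0007380218141385037 0.037677495693657186
0.1203732118881915
```

Run:
```python
from scipy.spatial.transform import Rotation as R
w,x,y,z=[-0.69580576,  0.69707538, -0.12254043,  0.12216421]
print(R.from_quat([x,y,z,w]).as_matrix().round(3))
```

```text
[[ 0.94  -0.001  0.341]
 [-0.341 -0.002  0.94 ]
 [-0.    -1.    -0.002]]
```

Call:
jog_arm(targets=[[0,[0.03,-0.04,0],0.05],[0,[0.03,-0.04,0],0.05],[0,[0.03,-0.04,0],0.05],[0,[0.03,-0.04,0],0.05],[0,[0.03,-0.04,0],0.05],[0,[0.03,-0.04,0],0.05],[0,[0.03,-0.04,0],0.05],[0,[0.03,-0.04,0],0.05],[0,[0.03,-0.04,0],0.042],[0,[0.03,-0.04,0],0]], force=20)

```text
clock: 2.05
position: [0.4969, 0.1392, 0.2485]
ee_rot: [0.706, -0.706, -0.034, 0.033]
contact_force: [0.4, 0.8, 0.9]
width: 0.0002
```

Call:
jog_arm(targets=[[0,[0.003,-0.03,0],0],[0,[0.003,-0.03,0],0],[0,[0.003,-0.03,0],0],[0,[0,0,-0.02],0],[0,[0,0,-0.02],0],[0,[0,0,-0.01],0],[0,[0,0,0],0]])

```text
clock: 2.92
position: [0.5047, 0.0507, 0.1979]
ee_rot: [0.706, -0.706, -0.033, 0.034]
contact_force: [0.4, -1.1, 0.4]
width: -0.0
```

```bash
cat > look.py <<'E'
import sys
from h import *
t=sys.argv[1]
s=manip.get_state();print(s["clock"],s["position"],s["contact_force"])
c=np.array([.5137,-.039]);y=.094;ex=np.array([np.cos(y),np.sin(y)]);ey=np.array([-ex[1],ex[0]])
print("tcp mach",(s["position"][:2]-c)@ex,(s["position"][:2]-c)@ey)
for cam,box in(("top",(240,150,420,290)),("scene",(90,120,270,280))):
    im,d=get_image(cam);im=im[:,:,::-1].astype(int)
    m=(im[...,2]>90)&(im[...,2]>im[...,1]*1.8)&(im[...,2]>im[...,0]*1.8)&(im[...,1]<95)
    b=box;mm=np.zeros_like(m);mm[b[1]:b[3],b[0]:b[2]]=m[b[1]:b[3],b[0]:b[2]]
    n,lab,st,ce=cv2.connectedComponentsWithStats(mm.astype(np.uint8))
    for i in range(1,n):
        if st[i,4]>40:
            k=at_z(cam,ce[i],.195);print(cam,ce[i],st[i],k,"mach",(k[:2]-c)@ex,(k[:2]-c)@ey)
    z=im[b[1]:b[3],b[0]:b[2]].astype(np.uint8);z=cv2.resize(z,None,fx=2.2,fy=2.2,interpolation=cv2.INTER_CUBIC)
    z=cv2.copyMakeBorder(z,0,360-z.shape[0],0,0,cv2.BORDER_CONSTANT)
    O=z if cam=="top" else np.hstack([O,z])
cv2.imwrite(f"pics/{t}.png",O)
E
python3 look.py a1
```

```text
2.925 [0.50467043 0.05069403 0.19790065] [ 0.37201531 -1.07740949  0.37217667]
tcp mach -0.0005708838279761998 0.0901455806503865
top [353.5        250.86206897] [350 247   8   9  58] [ 0.45877933 -0.04569593  0.195     ] mach -0.05530670260631925 -0.001511424393952578
scene [185.14932127 188.69683258] [178 180  16  18 221] [ 0.51043253 -0.00199572  0.195     ] mach 0.0002202360820262426 0.03714760486035013
```

View pics/a1.png

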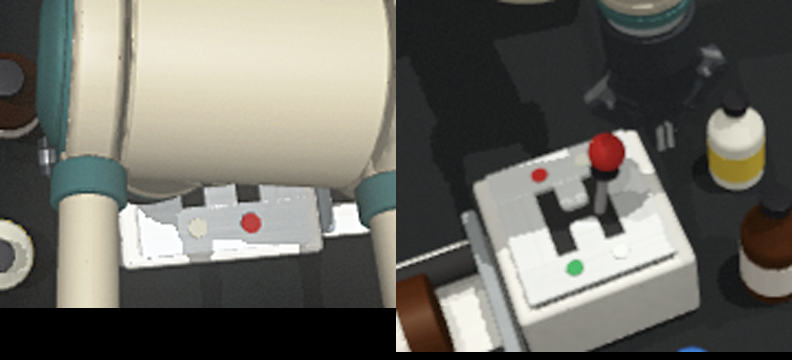

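Call:
jog_arm(targets=[[0,[0.001,-0.01,0],0],[0,[0,-0.005,0],0],[0,[0.001,-0.005,0],0],[0,[0,-0.005,0],0],[0,[0.001,-0.005,0],0],[0,[0,-0.005,0],0],[0,[0.001,-0.005,0],0],[0,[0,0,0],0]])

```text
clock: 4.03
position: [0.509, 0.0102, 0.1983]
ee_rot: [-0.706, 0.706, 0.033, -0.033]
contact_force: [-0.5, 1.9, 1.2]
width: -0.0
```

```bash
python3 look.py a2
```

```text
4.025 [0.50897258 0.01017244 0.19826919] [-0.52443534  1.91218731  1.21069116]
tcp mach -9.114513512700848e-05 0.04939907549911334
top [353.5        250.86206897] [350 247   8   9  58] [ 0.45877933 -0.04569593  0.195     ] mach -0.05530670260631925 -0.001511424393952578
scene [176.46700508 191.76649746] [169 185  17  15 197] [ 0.51233858 -0.01977708  0.195     ] mach 0.0004488890775038791 0.0192658451553186
```

View pics/a2.png

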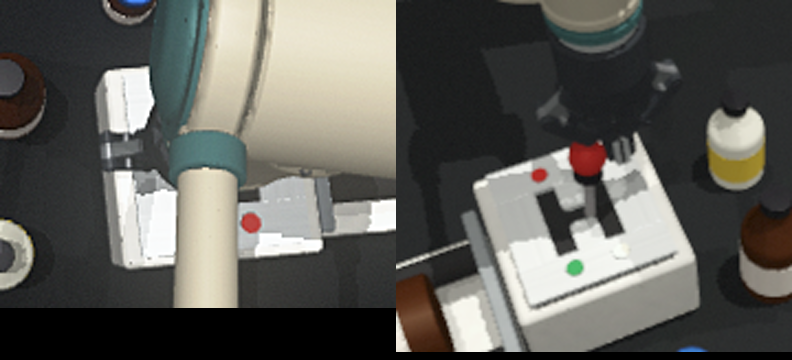

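Call:
jog_arm(targets=[[0,[0.0005,-0.005,0],0],[0,[0.0005,-0.005,0],0],[0,[0.0005,-0.005,0],0],[0,[0.0005,-0.005,0],0],[0,[0.0005,-0.005,0],0],[0,[0.0005,-0.005,0],0],[0,[0.0005,-0.005,0],0],[0,[0.0005,-0.005,0],0],[0,[0.0005,-0.005,0],0],[0,[0,0,0],0]])

```text
clock: 5.38
position: [0.5134, -0.0349, 0.1981]
ee_rot: [-0.706, 0.706, 0.033, -0.033]
contact_force: [0.1, 1.4, 1.0]
width: 0.0003
```

```bash
python3 look.py a3
```

```text
5.375 [ 0.51342625 -0.03486278  0.19808555] [0.13648534 1.41642428 1.02926394]
tcp mach 0.00011578118985640792 0.004144652893600778
top [353.31372549 251.21568627] [350 248   8   8  51] [ 0.45821027 -0.04537507  0.195     ] mach -0.05584313420361151 -0.001138566719674725
scene [154.15686275 199.71078431] [146 192  17  16 204] [ 0.51728217 -0.06469983  0.195     ] mach 0.001154123775897238 -0.02592259944368996
```

View pics/a3.png

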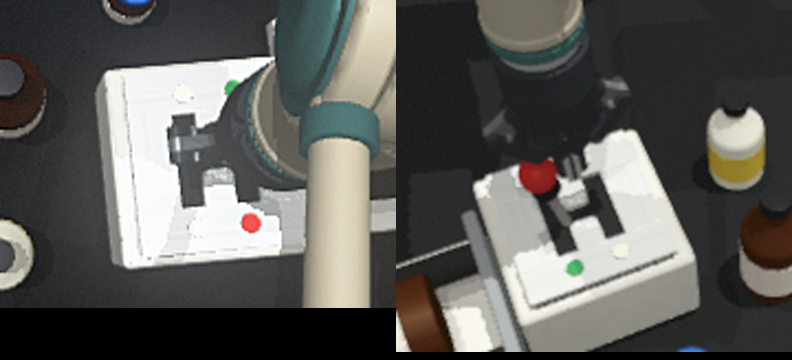

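Knob is across at about y −26 mm, on the centreline. Another ~12 mm.

Call:
jog_arm(targets=[[0,[0.0005,-0.005,0],0],[0,[0.0005,-0.004,0],0],[0,[0,-0.002,0],0],[0,[0,0,0],0]])

```text
clock: 5.98
position: [0.5145, -0.0456, 0.1982]
ee_rot: [0.706, -0.706, -0.033, 0.033]
contact_force: [1.1, 1.3, -1.4]
width: -0.0001
```

```bash
python3 look.py a4
```

```text
5.975 [ 0.51445346 -0.04558919  0.19821157] [ 1.08837865  1.26785607 -1.44395367]
tcp mach 0.00013166382989317338 -0.006630824535404969
top [353.31372549 251.21568627] [350 248   8   8  51] [ 0.45821027 -0.04537507  0.195     ] mach -0.05584313420361151 -0.001138566719674725
scene [148.99047619 201.96666667] [141 194  17  16 210] [ 0.51937027 -0.0751265   0.195     ] mach 0.002254340428447331 -0.03649923392532463
```

Call:
jog_arm(targets=[[0,[0,-0.002,0],0],[0,[0,0,0],0],[0,[-0.001,0.01,0],0],[0,[-0.001,0.01,0],0],[0,[-0.015,-0.0015,0],0],[0,[-0.015,-0.0015,0],0],[0,[-0.015,-0.0015,0],0],[0,[0,0,0],0]])

```text
clock: 7.08
position: [0.4659, -0.0321, 0.1985]
ee_rot: [0.706, -0.706, -0.033, 0.033]
contact_force: [0.1, 0.1, -0.3]
width: 0.0002
```

```bash
python3 look.py a5
```

```text
7.075 [ 0.46587797 -0.03205819  0.19849459] [ 0.13429008  0.13368197 -0.32785988]
tcp mach -0.04695934205048283 0.01139982096376233
scene [148.27530364 201.29959514] [140 193  19  18 247] [ 0.51739643 -0.07613107  0.195     ] mach 0.00019492422164989228 -0.0373140950741204
```

View pics/a5.png

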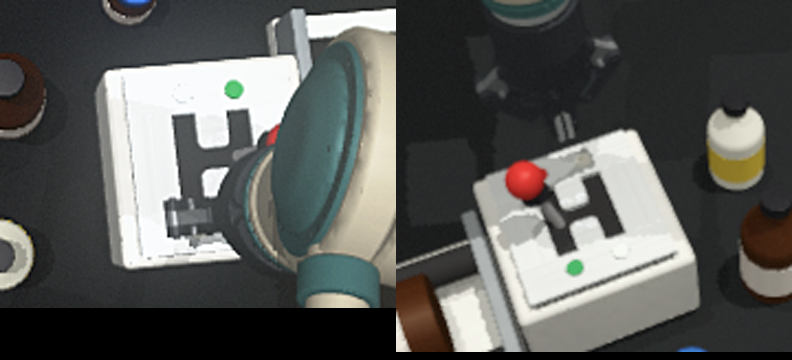

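Call:
jog_arm(targets=[[0,[0.001,-0.012,0],0],[0,[0.001,-0.012,0],0],[0,[0.001,-0.012,0],0],[0,[0.0015,-0.012,0],0],[0,[0.01,0.001,0],0],[0,[0.005,0.0005,0],0],[0,[0.005,0.0005,0],0],[0,[0.005,0.0005,0],0],[0,[0.005,0.0005,0],0],[0,[0,0,0],0]])

```text
clock: 8.43
position: [0.5023, -0.0767, 0.1983]
ee_rot: [0.706, -0.706, -0.033, 0.033]
contact_force: [-1.0, 0.5, 0.1]
width: -0.0001
```

```bash
python3 look.py a6
```

```text
8.425 [ 0.50226473 -0.07666595  0.19829576] [-0.978755    0.4991127   0.09810718]
tcp mach -0.01492017053813886 -0.03642633628931441
top [366.8974359  205.66025641] [360 199  16  15 156] [ 0.53280587 -0.07026853  0.195     ] mach 0.016086605987401 -0.03292379733314542
top [353.31372549 251.21568627] [350 248   8   8  51] [ 0.45821027 -0.04537507  0.195     ] mach -0.05584313420361151 -0.001138566719674725
scene [150.05179283 205.47011952] [142 197  17  18 251] [ 0.52804884 -0.07475494  0.195     ] mach 0.010929476730642857 -0.036943892037183894
```

View pics/a6.png

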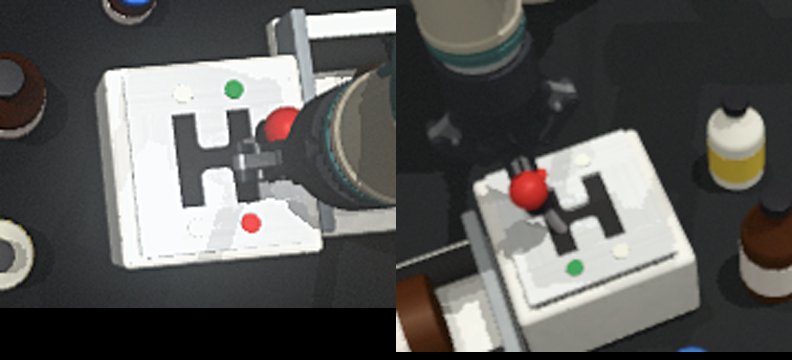

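Call:
jog_arm(targets=[[0,[0.005,0.0005,0],0],[0,[0.005,0.0005,0],0],[0,[0.005,0.0005,0],0],[0,[0.005,0.0005,0],0],[0,[0.005,0.0005,0],0],[0,[0.005,0.0005,0],0],[0,[0,0,0],0]])

```text
clock: 9.4
position: [0.5325, -0.0738, 0.1982]
ee_rot: [0.706, -0.706, -0.033, 0.033]
contact_force: [-2.0, 0.0, -1.7]
width: 0.0003
```

```bash
python3 look.py a7
```

```text
9.4 [ 0.53247338 -0.07382436  0.19819233] [-1.95720787  0.0206931  -1.65678914]
tcp mach 0.015421832557472441 -0.03643271781588628
top [362.83928571 187.1875    ] [357 181  14  14 112] [ 0.56372443 -0.06466283  0.195     ] mach 0.04739482785470658 -0.030244911354640705
top [353.31372549 251.21568627] [350 248   8   8  51] [ 0.45821027 -0.04537507  0.195     ] mach -0.05584313420361151 -0.001138566719674725
scene [155.125      219.45703125] [146 211  19  18 256] [ 0.56226875 -0.07183192  0.195     ] mach 0.0452726748001413 -0.037245719135927655
```

Call:
jog_arm(targets=[[0,[0.002,0,0],0],[0,[0.001,0,0],0],[0,[0.001,0,0],0],[0,[0,0,0],0]])

```text
clock: 10.0
position: [0.536, -0.0738, 0.1983]
ee_rot: [0.706, -0.706, -0.033, 0.033]
contact_force: [-1.3, 0.7, -1.8]
width: -0.0002
```

Call:
jog_arm(targets=[[0,[0.001,0,0],0],[0,[0,0,0],0]])

```text
clock: 10.25
position: [0.5371, -0.0739, 0.1983]
ee_rot: [0.706, -0.706, -0.033, 0.033]
contact_force: [-1.6, 0.4, -1.9]
width: -0.0
```

```bash
python3 look.py a8
```

```text
10.25 [ 0.53705418 -0.07386334  0.19833316] [-1.56925437  0.36122782 -1.94265199]
tcp mach 0.01997874953115446 -0.036901488965801456
top [362.49090909 184.6       ] [357 179  13  14 110] [ 0.56809738 -0.06423863  0.195     ] mach 0.05178829290080894 -0.0302330307788367
top [353.34 251.24] [350 248   8   8  50] [ 0.45817169 -0.0454165   0.195     ] mach -0.05588542515118359 -0.0011761958895951034
scene [155.77821012 221.40466926] [147 213  18  18 257] [ 0.56688759 -0.07152858  0.195     ] mach 0.04989959304721677 -0.03737725149213775
```

View pics/a8.png

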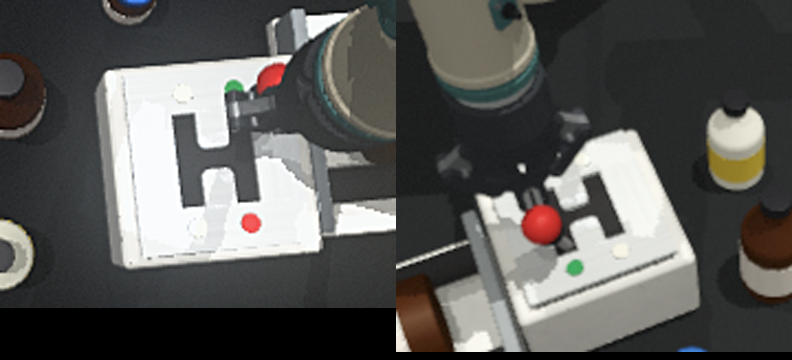

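Call:
jog_arm(targets=[[0,[0.001,0,0],0],[0,[0,0,0],0]])

```text
clock: 10.6
position: [0.5381, -0.0739, 0.1984]
ee_rot: [0.706, -0.706, -0.033, 0.033]
contact_force: [-1.7, 1.2, -1.1]
width: 0.0001
```

Call:
jog_arm(targets=[[0,[0.001,0,0],0],[0,[0,0,0],0]])

```text
clock: 10.85
position: [0.5391, -0.0739, 0.1983]
ee_rot: [0.706, -0.706, -0.033, 0.033]
contact_force: [-1.9, -0.2, -1.5]
width: 0.0001
```

Call:
jog_arm(targets=[[0,[0.001,0,0],0],[0,[0,0,0],0]])

```text
clock: 11.1
position: [0.54, -0.0739, 0.1983]
ee_rot: [0.706, -0.706, -0.033, 0.033]
contact_force: [-2.5, 0.0, -1.4]
width: 0.0001
```

Good. Back off straight, then up and away to check.

Call:
jog_arm(targets=[[0,[-0.005,-0.0005,0],0],[0,[-0.02,-0.002,0],0],[0,[-0.03,-0.003,0],0],[0,[-0.03,-0.003,0.02],0],[0,[-0.03,0,0.03],0],[0,[-0.03,0,0.03],0],[0,[-0.03,0,0.03],0],[0,[-0.03,0,0.02],0],[0,[0,0,0],0],[0,[0,0,0],0]])

```text
clock: 12.35
position: [0.3357, -0.0826, 0.3285]
ee_rot: [-0.706, 0.707, 0.034, -0.032]
contact_force: [-0.0, -0.4, -0.7]
width: -0.0
```

```bash
python3 look.py a9
python3 - <<'E'
from h import *
c=np.array([.5137,-.039]);y=.094;ex=np.array([np.cos(y),np.sin(y)]);ey=np.array([-ex[1],ex[0]])
for z in(.185,.19):
  k=at_z("scene",[156,222],z);print(z,k,(k[:2]-c)@ex,(k[:2]-c)@ey)
get_image("top")
for n in("brown_bottle","white_bottle","small_jar"):
    r=spot_point(n,"top");print(n,r and at_z("top",r[0]["position"],0))
E
```

```text
12.35 [ 0.33572517 -0.08264222  0.32846477] [-0.02788634 -0.41279438 -0.70114242]
tcp mach -0.18128544597389606 -0.02674454713642752
top [366.13576159 186.54966887] [356 177  21  20 302] [ 0.56486357 -0.0702093   0.195     ] mach 0.04800834132986184 -0.03587381588255544
top [353.31372549 251.21568627] [350 248   8   8  51] [ 0.45821027 -0.04537507  0.195     ] mach -0.05584313420361151 -0.001138566719674725
scene [156.528 222.796] [148 214  18  18 250] [ 0.57033646 -0.07081461  0.195     ] mach 0.0534002518832921 -0.03699014992257336
0.185 [ 0.56156272 -0.07179978  0.185     ] 0.044572774513626304 -0.03714745399015796
0.19 [ 0.56493484 -0.07159851  0.19      ] 0.04794890689709251 -0.03726358008267304
brown_bottle [0.57243964 0.13577995 0.        ]
white_bottle [0.43028138 0.14203269 0.        ]
small_jar [0.67823284 0.02496329 0.        ]
```

View pics/a9.png

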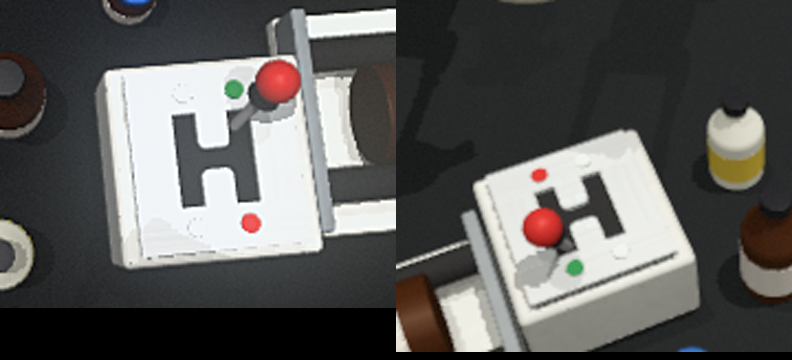

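Run:
```python
from h import *
a=cv2.imread("pics/top0.png").astype(int);b=get_image("top")[0][:,:,::-1].astype(int)
for n,s in(("brown",np.s_[170:215,222:264]),("white",np.s_[246:286,220:260]),("jar",np.s_[128:162,285:316])):
    print(n,np.abs(a[s]-b[s]).mean())
print(manip.get_state()["contact_force"]);print(sign_off())
```

```text
brown 2.824514991181658
white 3.274375
jar 2.9253636938646426
[ 0.13118494  0.51943532 -0.23745112]
the job is handed in; nothing more can be done
None
```

The bottle roller is in third gear and the job is handed in at about 12.5 s. I pushed the knob with the closed fingertips, without gripping. It went right through the crosswise slot, then forward into the green-dot slot, and the arm then drew back clear.

**Lever:** In the last pictures the stalk stands at the far end of the green-dot slot. The knob is about 48–50 mm forward and 36–37 mm right of centre, which I work out as roughly +0.27 rad fore and +0.2 rad sideways. I saw no clear force rise at the stop, so "fully home" rests on these measured positions. The lever's fore position stayed near 0 at every look during the crossing, so it was never near the red-dot slot.

**Forces:** The readings between moves stayed under about 3.5 N during the pushes. They were near zero once the arm was clear.

**Bottles and jar:** The top pictures around all three match the starting ones to within small noise. The point detector did disagree on the white bottle, by about 8 mm, but its first score was low (0.64). The picture shows no change there, so I take that as detector error.

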